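# Find the pot lid that rocks and press it home

## Task

One of the four pale blue lids on the pots in the pine drawer is not quite seated: press down near the edge of the lids, one after another, until you find the one that rocks, then push that lid down at its middle until it sits fully home. Finish while still holding it down firmly with the fingertips, touching no other lid; press, do not slam, pull no lid up, and leave the toys beside the drawer where they are.

Things in the scene. Friction and masses are not known exactly. Their poses are not given: they have to be found in the camera images.
- lid_1: Pale blue round press-on lid, one of four alike, 78 mm across, 24 mm deep, flat top; origin on its axis 12 mm below the top face, z axis out of the top (leans when the lid tips). It closes a white pot that stands fast in the drawer. Neither looks, height nor place tell which of the four lids is the one that rocks.
- lid_2: Pale blue round press-on lid, one of four alike, 78 mm across, 24 mm deep, flat top; origin on its axis 12 mm below the top face, z axis out of the top (leans when the lid tips). All four lie level at rest, tops 92 to 102 mm above the work surface, each at its own height as the felt under the pots differs in thickness. A seated lid is firm all over.
- lid_3: Pale blue round press-on lid, one of four alike, 78 mm across, 24 mm deep, flat top; origin on its axis 12 mm below the top face, z axis out of the top (leans when the lid tips). Of all four, the one that rocks tips up to 0.14 rad when pushed down with about 2 to 3 N some 26 mm off its centre, on any side: that spot gives about 3 mm. Let go, it springs level.
- lid_4: Pale blue round press-on lid, one of four alike, 78 mm across, 24 mm deep, flat top; origin on its axis 12 mm below the top face, z axis out of the top (leans when the lid tips). Of all four, the one that rocks slides 4 mm straight down onto its seat if pushed at its middle with over 9 N (18 N is plenty); it stays there and rocks no more.
- drawer: Small pine drawer standing on the work surface, fixed, 230 x 230 mm and 55 mm high, open on top, walls 10 mm; origin at the centre of its underside, x and y along its sides, the beech knob on its -x face. The four pots stand in it in two rows of two, their centres 50 mm from the drawer's middle in x and in y (100 mm apart), so the lids have 22 mm gaps between them.
- ring_rattle: Bystander, loose: yellow plastic ring rattle lying flat, 72 mm across, hole 48 mm, 14 mm high; origin at the centre of its underside.
- dumbbell_rattle: Bystander, loose: beechwood dumbbell rattle standing on one end, 42 mm across, 110 mm high; origin at the centre of its underside. Easily knocked over.
- red_cup: Bystander, loose: red plastic stacking cup standing upright, mouth 68 mm across, 55 mm high; origin at the centre of its underside.
- teether: Bystander, loose: mint silicone teether lying flat, flower of five lobes, 70 mm across, 12 mm high; origin at the centre of its underside.
Mind the look-alikes: they are no part of the job. Leave any pink look-alike of the part that bears lid_1 alone.

How it is judged:
On the way, in this order (a step that is already met when the one before it is completed fails the run):
1. a lid is rocked by a press near its edge (((angle between lid_1's own z axis and vertical above 0.06 rad and contact force between the fingers and lid_1 above 0.3 N) or (angle between lid_2's own z axis and vertical above 0.06 rad and contact force between the fingers and lid_2 above 0.3 N) or (angle between lid_3's own z axis and vertical above 0.06 rad and contact force between the fingers and lid_3 above 0.3 N) or (angle between lid_4's own z axis and vertical above 0.06 rad and contact force between the fingers and lid_4 above 0.3 N))), for 0.05 s.
2. the lid that rocked is pressed level and fully home (((distance of lid_1 from where it was at the start of the episode between 0.003 and 0.006 m and angle between lid_1's own z axis and vertical below 0.035 rad) or (distance of lid_2 from where it was at the start of the episode between 0.003 and 0.006 m and angle between lid_2's own z axis and vertical below 0.035 rad) or (distance of lid_3 from where it was at the start of the episode between 0.003 and 0.006 m and angle between lid_3's own z axis and vertical below 0.035 rad) or (distance of lid_4 from where it was at the start of the episode between 0.003 and 0.006 m and angle between lid_4's own z axis and vertical below 0.035 rad))), for 0.1 s.
At the end, for the whole second after the job is handed in: The lid that rocked has gone down by at least 3 mm (of 4 mm) and lies level within 0.035 rad, the fingers still press on it with more than 2 N, the arm touches no other lid, and all lids are level ((((distance of lid_1 from where it was at the start of the episode between 0.003 and 0.006 m and angle between lid_1's own z axis and vertical below 0.035 rad) and contact force between the fingers and lid_1 above 2 N and contact force between the arm and lid_2 below 0.5 N and contact force between the arm and lid_3 below 0.5 N and contact force between the arm and lid_4 below 0.5 N) or ((distance of lid_2 from where it was at the start of the episode between 0.003 and 0.006 m and angle between lid_2's own z axis and vertical below 0.035 rad) and contact force between the fingers and lid_2 above 2 N and contact force between the arm and lid_1 below 0.5 N and contact force between the arm and lid_3 below 0.5 N and contact force between the arm and lid_4 below 0.5 N) or ((distance of lid_3 from where it was at the start of the episode between 0.003 and 0.006 m and angle between lid_3's own z axis and vertical below 0.035 rad) and contact force between the fingers and lid_3 above 2 N and contact force between the arm and lid_1 below 0.5 N and contact force between the arm and lid_2 below 0.5 N and contact force between the arm and lid_4 below 0.5 N) or ((distance of lid_4 from where it was at the start of the episode between 0.003 and 0.006 m and angle between lid_4's own z axis and vertical below 0.035 rad) and contact force between the fingers and lid_4 above 2 N and contact force between the arm and lid_1 below 0.5 N and contact force between the arm and lid_2 below 0.5 N and contact force between the arm and lid_3 below 0.5 N)) and angle between each of lid_1, lid_2, lid_3, lid_4's own z axis and vertical below 0.035 rad); the arm keeps its last pose, push and grip.
It fails at once if a lid is pulled up or carried (distance of any of lid_1, lid_2, lid_3, lid_4 from where it was at the start of the episode above 0.007 m).
It fails at once if a lid is slammed (more than 60 N) (contact force between the arm and lid_1 above 60 N or contact force between the arm and lid_2 above 60 N or contact force between the arm and lid_3 above 60 N or contact force between the arm and lid_4 above 60 N).
It fails at once if a toy beside the drawer is moved by more than 30 mm or tipped over (distance of any of ring_rattle, dumbbell_rattle, red_cup, teether from where it was at the start of the episode above 0.03 m or angle between any of ring_rattle, dumbbell_rattle, red_cup, teether's own z axis and vertical above 0.5 rad).
It also fails if it takes over 58 s, if anything falls off the work surface, if the arm or the gripper's body presses on something with over 40 N, if the wrist force passes 120 N, or if a joint passes its speed limit or range.

## Robot

A 7-joint arm with a two-finger parallel gripper is mounted at the origin on the work surface. World frame = base frame: x ahead of the robot, y to its left, z up, the work surface at z = 0. Lengths are in m, angles in rad, forces in N, time in s.
With the tool pointing down it reaches from about 0.425 to 0.925 m from the base axis. Payload 6.8 kg.
Tool frame: the origin (TCP) lies on the centre line of the jaws, within the pads' length; the fingertips stand 25 mm ahead of it and the grasp point (between the pads) lies 6 mm ahead of it; z points along the fingers, x is the direction in which the jaws open and shut, and the axes are right-handed (so a half turn about z gives the same grasp; the last joint's range is limited). The gripper opens to 85 mm and grips with 20 to 120 N. Pads are 22 mm wide; open, the fingers measure 114 mm over their backs; the gripper's body (76 mm by 85 mm) begins 54 mm behind the grasp point. The pads swing forward as they close: fully open they stand 13 mm farther back than shut.
Start: joints at [-1.25, 0.477, 0.022, 1.555, -0.011, 1.109, -0.083], TCP at [0.281, 0.614, 0.256] pointing down, gripper open.
Joint ranges: [-2.96, 2.96], [-0.34, 2.1], [-1.41, 1.46], [0.24, 2.44], [-1.37, 4.51], [0.17, 1.92], [-2.96, 2.96]. Speed limits (rad/s): [2.39, 2.39, 3.14, 3.14, 3.14, 3.14, 3.14].

## Interface

Orientations are given as a 3x3 rotation matrix whose columns are the frame's x, y, z axes.
In Python, from workcell import manip gives the robot as it stands.
- The arm moves only by the tool play_rows, never from a script. Its argument "commands" is a list of rows, each a list of 2 entries, a list of its own where there are three numbers: the shift along the world's x, y, z as a fraction of full scale, then the turn about the world's z as a fraction of full scale. A call has exactly 8 rows; each row is the pose to reach, as a shift and turn from the pose measured when the call began, turning the shorter way round; what a row does not reach only later rows make up. Full scale, the value 1, is 0.08 m for a shift and 180 degrees for a turn. A row lasts 1/10 s, in which the tool goes at most 50 mm and 8.59 degrees, less where a joint would pass 70% of its speed; a pose out of reach is approached as far as the arm can. A call with a number of a shift or a turn outside -1 to 1 is refused whole. A call with a gripper value outside its range is refused whole. "grip" is the closure in counts, from 0 (fully open) to 255 (shut), set as the call begins (left out, the last holds). The fingers move at their own pace and stop on an object; "force" is the grip in N (left out, the last holds). Time passes only in rows, so rows that repeat a pose let the fingers close, or fill a call up. It gives the time, the measured TCP pose, the force and the opening at its end, in the units of the state.
- manip.sense(): the state, without advancing time (a new reading comes with each control period).
- manip.capture(name): name is "scene" or "side" or "wrist"; returns a dict with "img" (384x512x3 uint8, red, green, blue), "fx", "fy", "cx", "cy" (pixels), "distortion" ([k1, k2, p1, p2, k3] as OpenCV has them; the pictures are not rectified), "R" (3x3) and "t" (3): a world point X has camera coordinates R X + t. Camera axes: x right, y down, z forward; pixel columns grow to the right and rows downward; lengths in m; the calibration is good to about 2 mm. A picture is of the moment at which its call begins. There is no depth.
- manip.job_done(): hands the job in, once; it reports no verdict.
The state is a dict: "clock": time; "joint_pos": joint angles; "joint_velocities": joint speeds; "joint_torque": joint torques, N m; "tcp_pos": TCP position; "ee_rot": TCP orientation; "force": force on the tool from outside, world axes, zero at the start; "wrist_torque": the same for the moment, N m; "gripper_width": finger opening in m.
Only numpy, scipy, OpenCV 4.12 (cv2) and the standard library are available. Lean on these libraries where they do the work, as an engineer would, in place of code of your own. Each camera call takes 0.05 s, during which the arm holds its last target. There are 200 camera calls.

## Working session

There is one attempt and no reset: what is moved stays moved. The work goes in short steps, Python scripts to look and compute and a tool call to move; the robot and the scene stay as the last step left them, time stands still between calls to the robot, and variables do not carry over. Pictures are saved under pics/ and viewed, about 8 in all and at most 12, crops included, and the job is handed in when it is done.

Besides the shell and the picture viewer there is one more tool, called after "Request:" as a command line: name --argument value ..., lists and objects as JSON in quotes. play_rows: Moves the arm, as the interface text tells. Shift numbers are shares of 0.08 m and turn numbers shares of 180 degrees, none past 1 either way. Its arguments: {"type":"object","properties":{"commands":{"type":"array"},"grip":{"type":"number"},"force":{"type":"number"}},"required":["commands"]}

```bash
mkdir -p pics
python3 - <<'E'
from workcell import manip
import cv2,numpy as np,pickle
s=manip.sense();print({k:np.round(v,3).tolist() for k,v in s.items()})
a=manip.capture("scene");b=manip.capture("side")
pickle.dump((a,b),open('ab.pkl','wb'))
cv2.imwrite('pics/a.png',a['img'][:,:,::-1]);cv2.imwrite('pics/b.png',b['img'][:,:,::-1])
for c in(a,b):print(c['fx'],c['distortion'],np.round(-c['R'].T@c['t'],3),np.round(c['R'],2).tolist())
E
```

```text
{'clock': 0.0, 'joint_pos': [-1.25, 0.478, 0.022, 1.556, -0.011, 1.109, -0.083], 'joint_velocities': [-0.002, -0.001, -0.0, -0.0, 0.0, -0.0, -0.0], 'joint_torque': [-0.0, -59.645, 1.608, -28.12, 0.013, 0.009, 0.0], 'tcp_pos': [0.28, 0.613, 0.255], 'ee_rot': [[0.416, 0.909, -0.001], [0.909, -0.416, -0.002], [-0.002, 0.0, -1.0]], 'force': [-0.465, 0.32, -0.545], 'wrist_torque': [-0.06, 0.024, 0.073], 'gripper_width': 0.085}
351.88310029300357 [-0.08900426  0.          0.          0.          0.        ] [ 1.139 -0.209  0.678] [[0.42, 0.91, -0.02], [0.61, -0.29, -0.74], [-0.67, 0.3, -0.68]]
396.41552070873263 [-0.12302672  0.          0.          0.          0.        ] [ 0.425 -0.582  0.756] [[0.97, -0.24, -0.0], [-0.18, -0.73, -0.66], [0.15, 0.65, -0.75]]
```

View pics/a.png

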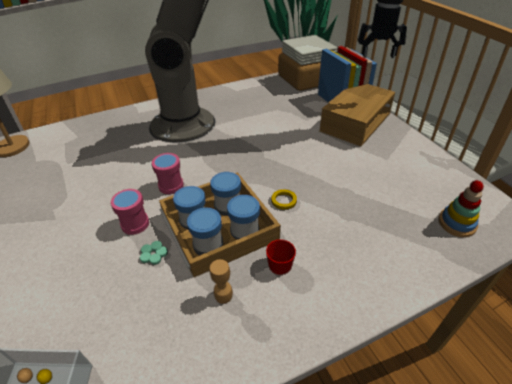

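View pics/b.png

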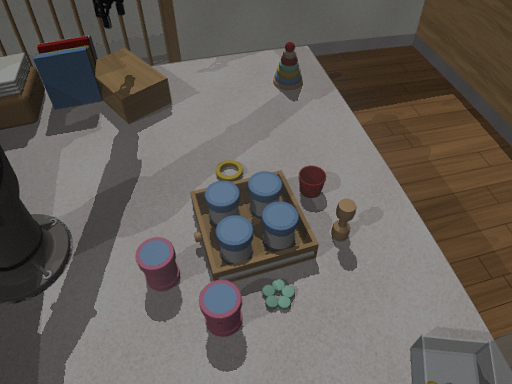

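Both views show the pine drawer holding four blue lids: scene pixels (190,203), (226,187), (205,222), (243,208), and side pixels (222,193), (265,185), (235,232), (280,219). Two pink look-alike pots and the toys stand around it. Next I measure the lids in both views.

```bash
cat > h.py <<'E'
import cv2,numpy as np
def K(c): return np.array([[c['fx'],0,c['cx']],[0,c['fy'],c['cy']],[0,0,1.]])
def ray(c,px):
    u=cv2.undistortPoints(np.array(px,float).reshape(-1,1,2),K(c),np.array(c['distortion']))[:,0]
    d=np.c_[u,np.ones(len(u))]@c['R']; return -c['R'].T@c['t'],d
def plane(c,px,z):
    o,d=ray(c,px); return o+d*((z-o[2])/d[:,2])[:,None]
def tri(c1,p1,c2,p2):
    o1,d1=ray(c1,[p1]);o2,d2=ray(c2,[p2]);d1=d1[0];d2=d2[0]
    s=np.linalg.lstsq(np.c_[d1,-d2],o2-o1,rcond=None)[0]
    a=o1+s[0]*d1;b=o2+s[1]*d2; return (a+b)/2,np.linalg.norm(a-b)
E
python3 - <<'E'
import pickle,cv2,numpy as np
from h import *
a,b=pickle.load(open('ab.pkl','rb'))
A=cv2.resize(a['img'][160:290,100:310],None,fx=3,fy=3,interpolation=cv2.INTER_CUBIC)
B=cv2.resize(b['img'][150:290,170:370],None,fx=3,fy=3,interpolation=cv2.INTER_CUBIC)
cv2.imwrite('pics/c.png',np.vstack([A[:,:600],B[:,:600]])[:,:,::-1][:800])
for c,box in((a,(160,290,165,290)),(b,(150,290,190,330))):
  h=cv2.cvtColor(c['img'],cv2.COLOR_RGB2HSV)
  m=((h[...,0]>95)&(h[...,0]<125)&(h[...,1]>90)).astype(np.uint8)
  M=np.zeros_like(m);M[box[0]:box[1],box[2]:box[3]]=m[box[0]:box[1],box[2]:box[3]]
  n,l,st,ce=cv2.connectedComponentsWithStats(M)
  for i in range(1,n):
    if st[i,4]>100:
      v=h[...,2][l==i]
      print(st[i],ce[i].round(1),np.percentile(v,[5,25,50,75,95]))
E
```

```text
[211 172  30  25 602] [225.4 184.3] [ 59.    91.25 154.   161.   163.  ]
[ 173  187   48   52 1500] [197.4 212.2] [ 61. 115. 156. 163. 164.]
[227 195  33  29 751] [243.  208.7] [ 60. 110. 154. 162. 163.]
[248 172  34  27 236] [264.2 186.9] [ 75.75 121.   130.   133.   135.  ]
[205 181  34  26 234] [222.  195.4] [ 86.65 129.   132.   134.   136.  ]
[262 202  37  34 479] [279.1 221.4] [ 60.  68. 128. 132. 135.]
[216 216  37  35 438] [234.8 235.2] [ 56.    78.75 132.   133.   136.  ]
```

View pics/c.png

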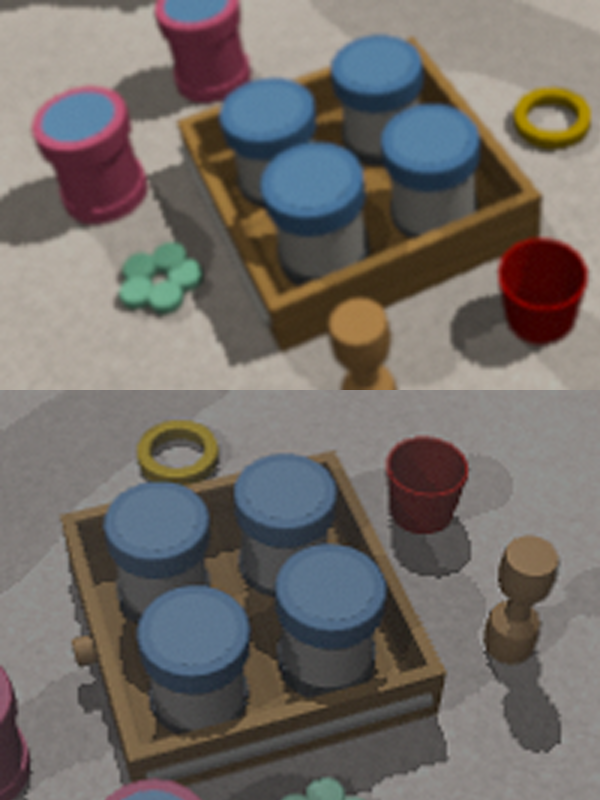

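The crop shows bright flat tops set apart from darker skirts, so I can threshold on the tops and fit ellipses.

Run:
```python
import pickle,cv2,numpy as np
from h import *
a,b=pickle.load(open('ab.pkl','rb'))
P=[]
for c,seeds,vt,st_ in((a,[(190,198),(226,182),(205,218),(243,205)],135,70),(b,[(235,228),(222,191),(280,215),(265,182)],108,45)):
  h=cv2.cvtColor(c['img'],cv2.COLOR_RGB2HSV)
  m=((h[...,0]>95)&(h[...,0]<125)&(h[...,1]>st_)&(h[...,2]>vt)).astype(np.uint8)
  n,l,st,ce=cv2.connectedComponentsWithStats(m,connectivity=4)
  r=[]
  for s in seeds:
    i=l[s[1],s[0]]; cs,_=cv2.findContours((l==i).astype(np.uint8),0,2)
    k=cv2.convexHull(max(cs,key=cv2.contourArea))
    e=cv2.fitEllipse(k); r.append(ce[i])
    X=plane(c,k[:,0],.097)[:,:2]; (cx,cy),rad=cv2.minEnclosingCircle(X.astype(np.float32))
    print(s,st[i],ce[i].round(1),np.round(e[0],1),'plane',np.round([cx,cy,rad],4))
  P.append(r)
T=[]
for p,q in zip(*P):
  x,e=tri(a,p,b,q);T.append(x);print(x.round(4),round(e,4))
T=np.array(T);print('dist',[[round(float(np.linalg.norm((T[i]-T[j])[:2])),4) for j in range(4)] for i in range(4)],T.mean(0))
d=T[1]-T[0];print(np.degrees(np.arctan2(d[1],d[0])));d=T[2]-T[0];print(np.degrees(np.arctan2(d[1],d[0])))
# toys
o=plane(a,[(284,199),(281,243),(152,253),(221,268)],.03);print(o.round(3))
```

```text
(190, 198) [174 186  30  21 467] [188.6 196. ] [188.5 195.9] plane [ 0.4982 -0.1072  0.0366]
(226, 182) [211 172  29  19 420] [225.  180.9] [225.  180.9] plane [ 0.4838 -0.0061  0.0364]
(205, 218) [188 208  32  24 599] [203.5 219.6] [203.5 219.6] plane [ 0.5886 -0.0982  0.0369]
(243, 205) [228 196  31  21 524] [243.1 205.9] [243.  205.8] plane [ 5.864e-01 -2.000e-04  3.650e-02]
(235, 228) [216 216  37  29 843] [233.8 229.8] [233.8 229.8] plane [ 0.491  -0.1097  0.0374]
(222, 191) [205 181  34  25 683] [221.5 192.9] [221.5 192.9] plane [ 0.4847 -0.0054  0.0376]
(280, 215) [262 202  36  28 794] [279.6 215.3] [279.7 215.2] plane [ 0.592  -0.0962  0.0376]
(265, 182) [248 171  33  25 638] [264.4 183.2] [264.4 183.2] plane [0.5836 0.     0.0377]
[ 0.4914 -0.106   0.0902] 0.0001
[ 0.4845 -0.0066  0.0968] 0.0002
[ 0.5913 -0.099   0.0989] 0.0005
[0.5844 0.0009 0.094 ] 0.0007
dist [[0.0, 0.0997, 0.1002, 0.1418], [0.0997, 0.0, 0.1413, 0.1002], [0.1002, 0.1413, 0.0, 0.1002], [0.1418, 0.1002, 0.1002, 0.0]] [ 0.53792839 -0.05268483  0.09497094]
93.958027915318
4.015385665280089
[[ 0.547  0.132  0.03 ]
 [ 0.677  0.056  0.03 ]
 [ 0.577 -0.23   0.03 ]
 [ 0.684 -0.098  0.03 ]]
```

The lid centres hold up: spacings are 99.7–100.2 mm, heights 90–99 mm, radius about 37 mm, and ray misses under 1 mm. I'll check the clutter near the travel path before moving.

Run:
```python
import pickle
from h import *
a,b=pickle.load(open('ab.pkl','rb'))
for n,p,q in(('block near top corner',(356,117),(133,97)),('block right corner',(393,93),(168,92)),('book red',(345,49),(70,42)),('ring stack top',(476,186),(290,46)),('block c',(360,106),(135,78))):
  x,e=tri(a,p,b,q);print(n,x.round(3),round(e,3))
print(plane(a,[(338,138),(325,125),(388,120),(335,100)],0).round(3).tolist())
```

```text
block near top corner [0.283 0.56  0.017] 0.027
block right corner [0.403 0.541 0.109] 0.162
book red [0.141 0.583 0.22 ] 0.012
ring stack top [0.801 0.516 0.134] 0.001
block c [0.306 0.551 0.083] 0.012
[[0.331, 0.458, 0.0], [0.241, 0.464, -0.0], [0.311, 0.697, 0.0], [0.098, 0.605, 0.0]]
```

Request:
play_rows --commands '[[[0.5, 0, 0], 0], [[1, 0, 0], 0], [[1, -0.3, 0], 0], [[1, -0.6, 0], 0], [[1, -1, 0], 0], [[1, -1, 0], 0], [[1, -1, 0], 0], [[1, -1, 0], 0]]' --grip 255 --force 40

```text
clock: 0.9
tcp_pos: [0.36, 0.5344, 0.2553]
ee_rot: [[0.415, 0.91, -0.001], [0.91, -0.415, -0.001], [-0.001, -0.0, -1.0]]
force: [-0.4, 0.6, -0.5]
gripper_width: -0.0003
```

Request:
play_rows --commands '[[[0.4, -0.5, 0], 0], [[0.8, -1, 0], 0], [[0.8, -1, 0], 0], [[0.8, -1, 0], 0], [[0.8, -1, 0], 0], [[0.8, -1, 0], 0], [[0.8, -1, 0], 0], [[0.8, -1, 0], 0]]'

```text
clock: 1.7
tcp_pos: [0.4232, 0.4552, 0.2553]
ee_rot: [[0.413, 0.911, -0.001], [0.911, -0.413, -0.001], [-0.001, -0.001, -1.0]]
force: [0.2, -0.5, 0.8]
gripper_width: 0.0
```

Request:
play_rows --commands '[[[0.3, -0.5, 0], 0], [[0.6, -1, 0], 0], [[0.6, -1, 0], 0], [[0.6, -1, 0], 0], [[0.6, -1, 0], 0], [[0.6, -1, 0], 0], [[0.6, -1, 0], 0], [[0.6, -1, 0], 0]]'

```text
clock: 2.5
tcp_pos: [0.4707, 0.3759, 0.2552]
ee_rot: [[0.412, 0.911, -0.001], [0.911, -0.412, -0.001], [-0.001, -0.001, -1.0]]
force: [-0.3, 0.9, -0.3]
gripper_width: -0.0001
```

Request:
play_rows --commands '[[[0.2, -0.5, 0], 0], [[0.4, -1, 0], 0], [[0.4, -1, 0], 0], [[0.4, -1, 0], 0], [[0.4, -1, 0], 0], [[0.4, -1, 0], 0], [[0.4, -1, 0], 0], [[0.4, -1, 0], 0]]'

```text
clock: 3.3
tcp_pos: [0.5024, 0.2967, 0.2551]
ee_rot: [[0.411, 0.912, -0.001], [0.912, -0.411, -0.001], [-0.001, -0.001, -1.0]]
force: [0.9, 0.5, -0.2]
gripper_width: 0.0001
```

Request:
play_rows --commands '[[[0, -0.5, 0], 0], [[0, -1, 0], 0], [[0, -1, 0], 0], [[0, -1, 0], 0], [[0, -1, 0], 0], [[0, -1, 0], 0], [[0, -1, 0], 0], [[0, -1, 0], 0]]'

```text
clock: 4.1
tcp_pos: [0.5023, 0.2173, 0.255]
ee_rot: [[0.41, 0.912, -0.002], [0.912, -0.41, -0.001], [-0.001, -0.001, -1.0]]
force: [0.6, -0.4, 0.0]
gripper_width: -0.0
```

Request:
play_rows --commands '[[[0, -0.5, -0.3], 0], [[0, -1, -0.6], 0], [[0, -1, -0.6], 0], [[0, -1, -0.6], 0], [[0, -1, -0.6], 0], [[0, -1, -0.6], 0], [[0, -1, -0.6], 0], [[0, -1, -0.6], 0]]'

```text
clock: 4.9
tcp_pos: [0.5024, 0.1381, 0.2073]
ee_rot: [[0.409, 0.913, -0.001], [0.913, -0.409, -0.0], [-0.001, -0.001, -1.0]]
force: [0.2, -1.2, 0.5]
gripper_width: -0.0
```

Request:
play_rows --commands '[[[0, -0.5, -0.3], 0], [[0, -1, -0.6], 0], [[0, -1, -0.6], 0], [[0, -1, -0.6], 0], [[0, -1, -0.6], 0], [[0, -1, -0.6], 0], [[0, -1, -0.6], 0], [[0, -1, -0.6], 0]]'

```text
clock: 5.7
tcp_pos: [0.5026, 0.0589, 0.1596]
ee_rot: [[0.408, 0.913, -0.0], [0.913, -0.408, -0.0], [-0.0, -0.0, -1.0]]
force: [0.5, -0.6, 0.0]
gripper_width: -0.0002
```

Request:
play_rows --commands '[[[0, -0.5, 0], 0], [[0.07, -0.95, 0], 0], [[0.07, -0.95, -0.1], 0], [[0.07, -0.95, -0.18], 0], [[0.07, -0.95, -0.18], 0], [[0.07, -0.95, -0.18], 0], [[0.07, -0.95, -0.18], 0], [[0.07, -0.95, -0.18], 0]]'

```text
clock: 6.5
tcp_pos: [0.5083, -0.0165, 0.1454]
ee_rot: [[0.407, 0.914, -0.0], [0.914, -0.407, 0.0], [0.0, -0.0, -1.0]]
force: [-0.4, 0.2, 0.0]
gripper_width: -0.0002
```

Run:
```python
from workcell import manip
from h import *
out=[]
s=manip.sense();print(s['tcp_pos'],s['force'],s['wrist_torque'])
for n in('scene','side'):
  c=manip.capture(n)
  im=c['img'].copy()
  T=s['tcp_pos']-np.array([0,0,.025])
  p=cv2.projectPoints(T.reshape(1,3),cv2.Rodrigues(c['R'])[0],c['t'],K(c),np.array(c['distortion']))[0].ravel();print(p)
  x,y=p.astype(int);r=im[y-60:y+60,x-75:x+75];r=cv2.resize(r,None,fx=4,fy=4,interpolation=cv2.INTER_CUBIC)
  cv2.drawMarker(r,(int((p[0]-x+75.5)*4),int((p[1]-y+60.5)*4)),(255,0,0),0,14,1);out.append(r)
cv2.imwrite('pics/d.png',cv2.resize(np.hstack(out),(800,320),interpolation=cv2.INTER_AREA)[:,:,::-1])
```

```text
[ 0.50834279 -0.01649334  0.14542456] [-0.43707151  0.17659837  0.012881  ] [ 0.04441019  0.05441083 -0.0117343 ]
[223.95393525 180.41357027]
[232.49322542 187.14109046]
```

View pics/d.png

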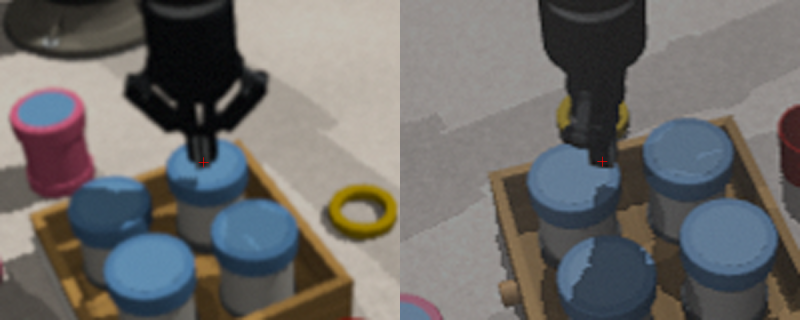

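The marker lies on the fingertips in both views, so the tip is 25 mm ahead of the TCP as stated. The tips are over the near side of lid B, so I'll press gently.

Request:
play_rows --commands '[[[0, 0, -0.1], 0], [[0, 0, -0.2], 0], [[0, 0, -0.24], 0], [[0, 0, -0.25], 0], [[0, 0, -0.26], 0], [[0, 0, -0.265], 0], [[0, 0, -0.265], 0], [[0, 0, -0.265], 0]]'

```text
clock: 7.4
tcp_pos: [0.5084, -0.0168, 0.1244]
ee_rot: [[0.407, 0.913, 0.0], [0.913, -0.407, 0.0], [0.0, 0.0, -1.0]]
force: [-0.1, -0.4, 0.5]
gripper_width: -0.0004
```

Request:
play_rows --commands '[[[0, 0, -0.004], 0], [[0, 0, -0.008], 0], [[0, 0, -0.012], 0], [[0, 0, -0.015], 0], [[0, 0, -0.015], 0], [[0, 0, -0.015], 0], [[0, 0, -0.015], 0], [[0, 0, -0.015], 0]]'

```text
clock: 8.2
tcp_pos: [0.5086, -0.0168, 0.1237]
ee_rot: [[0.407, 0.913, 0.001], [0.913, -0.407, 0.0], [0.001, 0.0, -1.0]]
force: [-2.9, -0.4, 6.6]
gripper_width: 0.0002
```

Lid B is firm (6.6 N for about 0.5 mm), with its top near z 0.099. Next is lid D, pressed on its inner side.

Request:
play_rows --commands '[[[0, 0, 0.12], 0], [[0.2, 0.1, 0.15], 0], [[0.65, 0.36, 0.15], 0], [[0.65, 0.36, 0.15], 0], [[0.65, 0.36, 0.08], 0], [[0.65, 0.36, 0.04], 0], [[0.65, 0.36, 0.01], 0], [[0.65, 0.36, 0.0], 0]]'

```text
clock: 9.0
tcp_pos: [0.5597, 0.0114, 0.1233]
ee_rot: [[0.408, 0.913, -0.001], [0.913, -0.408, 0.0], [-0.0, -0.001, -1.0]]
force: [-1.0, -0.4, 0.4]
gripper_width: 0.0001
```

Request:
play_rows --commands '[[[0, 0, -0.004], 0], [[0, 0, -0.008], 0], [[0, 0, -0.012], 0], [[0, 0, -0.017], 0], [[0, 0, -0.02], 0], [[0, 0, -0.02], 0], [[0, 0, -0.02], 0], [[0, 0, -0.02], 0]]'

```text
clock: 9.8
tcp_pos: [0.5598, 0.0114, 0.1217]
ee_rot: [[0.408, 0.913, -0.0], [0.913, -0.408, 0.0], [-0.0, -0.0, -1.0]]
force: [0.5, 0.3, -0.4]
gripper_width: 0.0003
```

Request:
play_rows --commands '[[[0, 0, -0.003], 0], [[0, 0, -0.006], 0], [[0, 0, -0.009], 0], [[0, 0, -0.012], 0], [[0, 0, -0.015], 0], [[0, 0, -0.015], 0], [[0, 0, -0.015], 0], [[0, 0, -0.015], 0]]'

```text
clock: 10.6
tcp_pos: [0.5597, 0.0115, 0.1205]
ee_rot: [[0.408, 0.913, -0.001], [0.913, -0.408, 0.0], [-0.0, -0.001, -1.0]]
force: [-1.9, 1.3, 2.2]
gripper_width: -0.0001
```

Request:
play_rows --commands '[[[0, 0, -0.003], 0], [[0, 0, -0.006], 0], [[0, 0, -0.009], 0], [[0, 0, -0.012], 0], [[0, 0, -0.012], 0], [[0, 0, -0.012], 0], [[0, 0, -0.012], 0], [[0, 0, -0.012], 0]]'

```text
clock: 11.4
tcp_pos: [0.5596, 0.0115, 0.1196]
ee_rot: [[0.408, 0.913, -0.001], [0.913, -0.408, 0.0], [-0.0, -0.001, -1.0]]
force: [-3.5, 0.8, 5.2]
gripper_width: 0.0001
```

Request:
play_rows --commands '[[[0, 0, -0.003], 0], [[0, 0, -0.006], 0], [[0, 0, -0.009], 0], [[0, 0, -0.012], 0], [[0, 0, -0.012], 0], [[0, 0, -0.012], 0], [[0, 0, -0.012], 0], [[0, 0, -0.012], 0]]'

```text
clock: 12.2
tcp_pos: [0.5594, 0.0116, 0.1188]
ee_rot: [[0.408, 0.913, -0.001], [0.913, -0.408, 0.0], [-0.0, -0.001, -1.0]]
force: [-5.5, 1.7, 7.9]
gripper_width: -0.0003
```

Run:
```python
from workcell import manip
from h import *
import pickle
F=[]
for n in('scene','side','scene','side'):
  c=manip.capture(n);s=manip.sense();F.append(np.r_[s['force'],s['wrist_torque'],s['tcp_pos'][2]])
  if len(F)<3: cv2.imwrite(f'pics/e{n}.png',c['img'][:,:,::-1])
print(np.round(F,4))
a,b=pickle.load(open('ab.pkl','rb'))
r=[]
for n,c0,(y,x) in(('scene',a,(160,195)),('side',b,(150,220))):
  for im in(c0['img'][:,:,::-1],cv2.imread(f'pics/e{n}.png')): r.append(cv2.resize(im[y:y+75,x:x+100],(400,300),interpolation=cv2.INTER_CUBIC))
cv2.imwrite('pics/f.png',np.vstack([np.hstack(r[:2]),np.hstack(r[2:])]))
```

```text
[[-5.3941  1.4539  7.4898  0.3222  1.1618  0.0082  0.1188]
 [-4.1826  1.3047  7.5673  0.3466  1.1493  0.0165  0.1188]
 [-4.6466  1.6626  6.1458  0.3766  1.1659 -0.0417  0.1188]
 [-4.9947  1.4705  7.8049  0.3746  1.1622 -0.0286  0.1188]]
```

View pics/f.png

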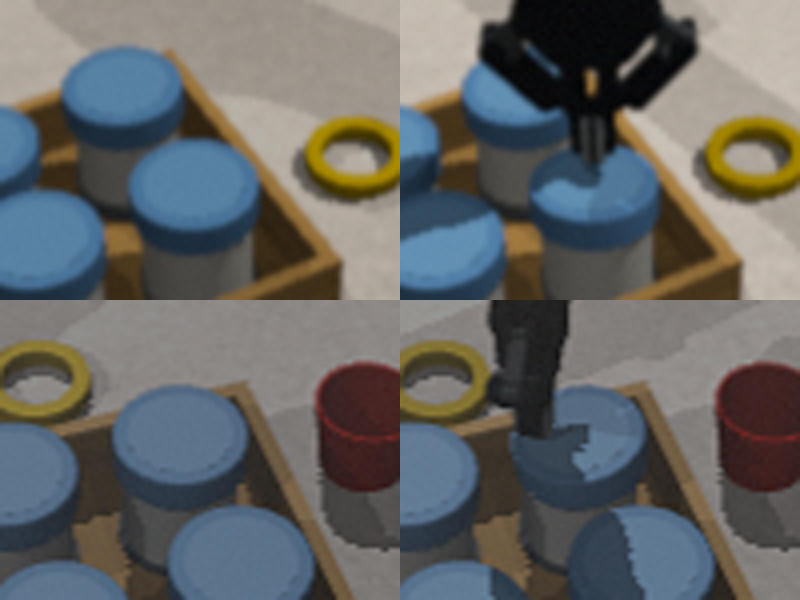

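Run:
```python
import cv2,numpy as np,pickle
a,b=pickle.load(open('ab.pkl','rb'))
def edges(im,x,y0,y1,ax):
    g=cv2.GaussianBlur(im,(0,0),.7).astype(float)
    p=g[y0:y1,x,:] if ax==0 else g[x,y0:y1,:]
    d=np.abs(np.diff(p.sum(1)));o=[]
    for i in range(1,len(d)-1):
        if d[i]>25 and d[i]>=d[i-1] and d[i]>d[i+1]:
            q=.5*(d[i-1]-d[i+1])/(d[i-1]-2*d[i]+d[i+1]);o.append((round(y0+i+q+.5,1),int(d[i])))
    return o
for n,c,cols,(y0,y1),rows,(x0,x1) in(('scene',a,(230,234,238,242,246,250,254),(192,228),(200,205,210,215),(220,265)),('side',b,(250,256,262,268,274,278),(165,205),(176,182,186,190,194),(243,290))):
  i0=c['img'];i1=cv2.imread(f'pics/e{n}.png')[:,:,::-1]
  for x in cols: print(n,'col',x,edges(i0,x,y0,y1,0),'|',edges(i1,x,y0,y1,0))
  for x in rows: print(n,'row',x,edges(i0,x,x0,x1,1),'|',edges(i1,x,x0,x1,1))
```

```text
scene col 230 [(np.float64(199.0), 35), (np.float64(213.1), 62)] | [(np.float64(196.5), 29), (np.float64(206.4), 57), (np.float64(211.7), 65), (np.float64(217.6), 26), (np.float64(222.8), 28)]
scene col 234 [(np.float64(196.3), 59), (np.float64(215.5), 72)] | [(np.float64(204.5), 80), (np.float64(213.7), 79)]
scene col 238 [(np.float64(194.0), 47), (np.float64(216.7), 75)] | [(np.float64(198.0), 38), (np.float64(205.7), 72), (np.float64(214.7), 78)]
scene col 242 [(np.float64(194.4), 91), (np.float64(217.1), 68), (np.float64(223.6), 31)] | [(np.float64(206.5), 79), (np.float64(215.0), 57), (np.float64(222.4), 32)]
scene col 246 [(np.float64(194.4), 94), (np.float64(216.8), 71), (np.float64(223.3), 27)] | [(np.float64(198.3), 67), (np.float64(214.8), 49), (np.float64(222.4), 26)]
scene col 250 [(np.float64(195.7), 64), (np.float64(215.8), 66)] | [(np.float64(193.2), 59), (np.float64(196.5), 79), (np.float64(213.7), 47)]
scene col 254 [(np.float64(213.9), 53), (np.float64(221.3), 31)] | [(np.float64(212.4), 37), (np.float64(220.6), 26)]
scene row 200 [(np.float64(229.4), 34), (np.float
[... 1784 characters left out ...]
.float64(287.3), 38)] | [(np.float64(248.9), 39), (np.float64(255.5), 26), (np.float64(266.7), 73), (np.float64(280.5), 69), (np.float64(282.8), 51), (np.float64(287.2), 41)]
side row 186 [(np.float64(248.2), 69), (np.float64(281.1), 70), (np.float64(284.7), 58)] | [(np.float64(246.5), 33), (np.float64(265.2), 49), (np.float64(279.7), 77), (np.float64(284.7), 66)]
side row 190 [(np.float64(250.4), 57), (np.float64(278.7), 58), (np.float64(286.7), 61)] | [(np.float64(262.9), 67), (np.float64(276.8), 64), (np.float64(286.7), 66)]
side row 194 [(np.float64(254.8), 27), (np.float64(257.2), 26), (np.float64(273.8), 32)] | [(np.float64(265.6), 63), (np.float64(269.3), 27), (np.float64(271.5), 31)]
```

Lid D rocks. Its far (+x) rim rose about 2 px in the scene view, roughly 0.1 rad or more, and it gave about 2 mm under load. I'll lift off and go to its middle.

Request:
play_rows --commands '[[[0, 0, 0.08], 0], [[0, 0, 0.15], 0], [[0.15, -0.07, 0.15], 0], [[0.31, -0.13, 0.15], 0], [[0.31, -0.13, 0.12], 0], [[0.31, -0.13, 0.08], 0], [[0.31, -0.13, 0.05], 0], [[0.31, -0.13, 0.04], 0]]'

```text
clock: 13.2
tcp_pos: [0.5836, 0.0013, 0.1216]
ee_rot: [[0.408, 0.913, -0.002], [0.913, -0.408, 0.0], [-0.001, -0.002, -1.0]]
force: [-1.6, -0.2, 4.2]
gripper_width: -0.0002
```

Request:
play_rows --commands '[[[0, 0, -0.004], 0], [[0, 0, -0.008], 0], [[0, 0, -0.012], 0], [[0, 0, -0.016], 0], [[0, 0, -0.02], 0], [[0, 0, -0.02], 0], [[0, 0, -0.02], 0], [[0, 0, -0.02], 0]]'

```text
clock: 14.0
tcp_pos: [0.5836, 0.0013, 0.1209]
ee_rot: [[0.408, 0.913, -0.002], [0.913, -0.408, 0.001], [-0.0, -0.002, -1.0]]
force: [-2.0, -0.5, 7.2]
gripper_width: 0.0001
```

Request:
play_rows --commands '[[[0, 0, -0.004], 0], [[0, 0, -0.008], 0], [[0, 0, -0.012], 0], [[0, 0, -0.016], 0], [[0, 0, -0.02], 0], [[0, 0, -0.02], 0], [[0, 0, -0.02], 0], [[0, 0, -0.02], 0]]'

```text
clock: 14.8
tcp_pos: [0.5836, 0.0013, 0.1199]
ee_rot: [[0.408, 0.913, -0.002], [0.913, -0.408, 0.001], [0.0, -0.002, -1.0]]
force: [-2.4, -0.8, 8.1]
gripper_width: -0.0001
```

Request:
play_rows --commands '[[[0, 0, -0.004], 0], [[0, 0, -0.008], 0], [[0, 0, -0.012], 0], [[0, 0, -0.016], 0], [[0, 0, -0.016], 0], [[0, 0, -0.016], 0], [[0, 0, -0.016], 0], [[0, 0, -0.016], 0]]'

```text
clock: 15.6
tcp_pos: [0.5836, 0.0013, 0.1192]
ee_rot: [[0.408, 0.913, -0.001], [0.913, -0.408, 0.001], [0.0, -0.002, -1.0]]
force: [-1.7, -0.1, 7.6]
gripper_width: 0.0001
```

It is now sliding at a roughly constant 8 N. I'll continue the remaining 2 mm or so.

Request:
play_rows --commands '[[[0, 0, -0.004], 0], [[0, 0, -0.008], 0], [[0, 0, -0.012], 0], [[0, 0, -0.016], 0], [[0, 0, -0.02], 0], [[0, 0, -0.02], 0], [[0, 0, -0.02], 0], [[0, 0, -0.02], 0]]'

```text
clock: 16.4
tcp_pos: [0.5836, 0.0013, 0.1182]
ee_rot: [[0.408, 0.913, -0.001], [0.913, -0.408, 0.001], [0.0, -0.001, -1.0]]
force: [-2.2, 0.1, 7.8]
gripper_width: -0.0
```

Request:
play_rows --commands '[[[0, 0, -0.004], 0], [[0, 0, -0.008], 0], [[0, 0, -0.012], 0], [[0, 0, -0.016], 0], [[0, 0, -0.016], 0], [[0, 0, -0.016], 0], [[0, 0, -0.016], 0], [[0, 0, -0.016], 0]]'

```text
clock: 17.2
tcp_pos: [0.5836, 0.0013, 0.1176]
ee_rot: [[0.408, 0.913, -0.001], [0.913, -0.408, 0.001], [0.001, -0.001, -1.0]]
force: [-3.8, -0.5, 8.8]
gripper_width: 0.0001
```

Request:
play_rows --commands '[[[0, 0, -0.004], 0], [[0, 0, -0.008], 0], [[0, 0, -0.012], 0], [[0, 0, -0.016], 0], [[0, 0, -0.016], 0], [[0, 0, -0.016], 0], [[0, 0, -0.016], 0], [[0, 0, -0.016], 0]]'

```text
clock: 18.0
tcp_pos: [0.5836, 0.0013, 0.1175]
ee_rot: [[0.408, 0.913, -0.001], [0.913, -0.408, 0.002], [0.001, -0.001, -1.0]]
force: [-5.2, -0.7, 14.0]
gripper_width: 0.0002
```

Request:
play_rows --commands '[[[0, 0, -0.004], 0], [[0, 0, -0.008], 0], [[0, 0, -0.01], 0], [[0, 0, -0.01], 0], [[0, 0, -0.01], 0], [[0, 0, -0.01], 0], [[0, 0, -0.01], 0], [[0, 0, -0.01], 0]]'

```text
clock: 18.8
tcp_pos: [0.5836, 0.0013, 0.1175]
ee_rot: [[0.408, 0.913, -0.001], [0.913, -0.408, 0.002], [0.001, -0.001, -1.0]]
force: [-4.0, -0.3, 12.2]
gripper_width: -0.0001
```

The lid is at a hard stop: down 4.1 mm, with force rising to 14 N without motion. I'll hold at about 18 N and check by image.

Request:
play_rows --commands '[[[0, 0, -0.012], 0], [[0, 0, -0.016], 0], [[0, 0, -0.02], 0], [[0, 0, -0.022], 0], [[0, 0, -0.022], 0], [[0, 0, -0.022], 0], [[0, 0, -0.022], 0], [[0, 0, -0.022], 0]]'

```text
clock: 19.6
tcp_pos: [0.5836, 0.0012, 0.1174]
ee_rot: [[0.408, 0.913, -0.0], [0.913, -0.408, 0.002], [0.002, -0.001, -1.0]]
force: [-6.6, -0.8, 17.9]
gripper_width: 0.0001
```

Run:
```python
from workcell import manip
from h import *
r=[]
for n,(y,x) in(('scene',(140,100)),('side',(130,160))):
  c=manip.capture(n);s=manip.sense();print(s['force'].round(1),s['tcp_pos'].round(4),s['clock'])
  cv2.imwrite(f'pics/g{n}.png',c['img'][:,:,::-1]);r.append(cv2.resize(c['img'][y:y+150,x:x+200],(400,300),interpolation=cv2.INTER_CUBIC))
cv2.imwrite('pics/g.png',np.hstack(r)[:,:,::-1])
```

```text
[-5.6  0.7 18.9] [0.5836 0.0012 0.1174] 19.65
[-7.  -0.1 19.3] [0.5836 0.0013 0.1174] 19.7
```

View pics/g.png

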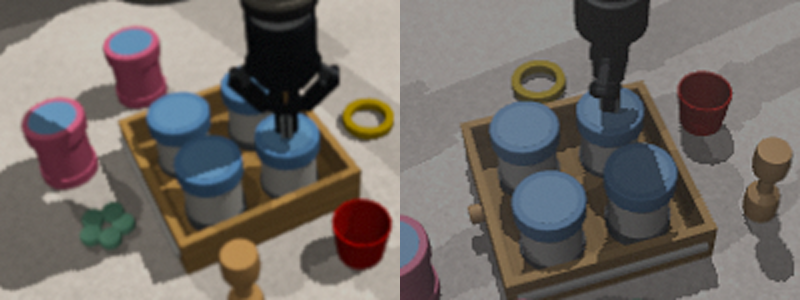

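The picture shows the fingertips on the middle of lid D (scene crop about (288,130)). No other lid is touched and the toys are in place, so I'm handing in.

```bash
python3 -c "
from workcell import manip
print(manip.job_done())"
```

```text
the job is handed in; nothing more can be done
None
```

I found the lid that rocks, pushed it fully home at its middle, and handed the job in at about 19.7 s with the fingertips still holding it down.

- **Search:** I pressed the lid near (0.485, -0.007) first and it was firm, at 6.6 N for under 1 mm. The lid near (0.584, 0.001) gave about 2 mm and its far rim visibly rose, which I put at roughly 0.1 rad or more, so that is the one that rocks. I did not need to press the other two lids.
- **Seating:** Pushed at its middle, the lid slid at about 8 N and then came to a hard stop, about 4.1 mm down by the tool reading.
- **Last checks:** The fingertips hold it at about 18–19 N vertical, with about 6 N of sideways load as well. The picture shows no contact with other lids and the toys in place.
- **Not measured:** I judged the lid level only by eye in that picture and by the hard stop. The slide force of about 8 N was slightly below the "over 9 N" in the task, and the hand-in reports no verdict.

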